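# Nest the processor bowls and hold the pulse dial on three

## Task

Fit out the small food processor: lower the middle bowl into the fixed main bowl, then the small bowl into the middle one, each sitting upright on the floor of the one around it, set down and not dropped. Then turn the sprung pulse dial clockwise past its first two clicks to the third position and hold it there against its return spring for at least three seconds. Finish while still holding the dial at three (the bowls must stay nested), and leave the cup, shaker and jam jar alone.

Things in the scene. Friction and masses are not known exactly. Their poses are not given: they have to be found in the camera images.
- processor: compact white food processor, fixed to the worktop, 150 (its x) x 262 (its y) x 96 mm high; its place and yaw vary. Origin on the worktop under the middle of its footprint; its +x points away from the user, +y to the user's left, z up. Left half: the fixed steel main bowl; right half: a white deck (136 x 92 mm, centred at y -81 mm, top 62 mm high) with the dial.
- main_bowl_floor (a point): centre of the inner floor of the fixed main bowl: at x 0, y +65 mm, z 29 mm in the processor's frame. The bowl is open at the top, its inner radius is about 45 mm at the floor and 56 mm at the rim, the rim 42 mm above this point (71 mm above the worktop); wall 4 mm.
- middle_bowl: loose tapered round steel bowl without handle (the wider and lower of the two), 0.22 kg nominal: outer diameter 77 mm at the foot, 96 mm at the rim, 68 mm high, wall 8 mm, floor 5 mm thick. Origin at the centre of its underside, z up. Pinch its wall from above, on the side nearer the robot. When nested its origin is at main_bowl_floor and its rim 26 mm above the main bowl's rim.
- small_bowl: loose tapered round steel bowl without handle (the narrower and taller), 0.12 kg nominal: outer diameter 51 mm at the foot, 65 mm at the rim, 89 mm high, wall 5 mm, floor 5 mm thick. Origin at the centre of its underside, z up. Can be taken across its rim from above. When nested its origin is 5 mm above the middle bowl's, its rim 26 mm above that bowl's rim.
- dial_grip (a point): top centre of the dial's grip bar, on the dial's upright axis: x 0, y -75 mm, z 96 mm in the processor's frame. The bar is 50 mm long, 14 mm thick and 24 mm high, standing on a disc of 52 mm diameter. Its x axis runs along the bar to the pointer end (short white line), which at rest looks along the processor's +x; z up.
- dial (a joint): angle of the pulse dial (rad), 0 at rest, growing as it turns clockwise seen from above. Clicks (detents) at 0.4, 0.8 and 1.2, marked by one, two and three dots on the deck; end stop at 1.24. A spring always returns it to 0 when let go: about 0.06 N m at rest, 0.13 N m at the third position, the clicks add up to about 0.05 N m.
- mug: white round cup with a handle, 91 x 119 x 59 mm, a bystander; origin at its underside
- shaker: glass shaker with a grey top, 44 x 44 x 90 mm, a bystander; origin at its underside
- jam_jar: jam jar with a dark lid, 73 x 73 x 82 mm, a bystander; origin at its underside

How it is judged:
By the outcome, as a careful person would: the job done as asked, in the order asked, and still so for the second after the job is handed in, while the arm keeps its last pose, push and grip.
It also fails if it takes over 72 s, if anything falls off the work surface, if the arm or the gripper's body presses on something with over 40 N, if the wrist force passes 120 N, or if a joint passes its speed limit or range.

## Robot

A 7-joint arm with a two-finger parallel gripper is mounted at the origin on a cart in front of the work surface, level with it; the furniture and walls round the work are solid. World frame = base frame: x ahead of the robot, y to its left, z up, the work surface at z = 0. Lengths are in m, angles in rad, forces in N, time in s.
With the tool pointing down it reaches from about 0.425 to 1.025 m from the base axis. Payload 9.4 kg.
Tool frame: the origin (TCP) lies on the mounting face of the last link; the fingertips stand 173 mm ahead of it and the grasp point (between the pads) lies 155 mm ahead of it (tips_ahead is the distance from the TCP to the fingertips, in m); z points along the fingers, y is the line along which they close (so a half turn about z gives the same grasp; the last joint's range is limited). The gripper opens to 85 mm and grips with 20 to 120 N. Pads are 22 mm wide; open, the fingers measure 114 mm over their backs; the gripper's body (76 mm by 85 mm) begins 54 mm behind the grasp point. The pads swing forward as they close: fully open they stand 13 mm farther back than shut.
Start: joints at [1.143, 0.599, -0.003, 1.599, 0.002, 0.943, -0.08], TCP at [0.249, -0.681, 0.405] pointing down, gripper open.
Joint ranges: [-2.57, 2.57], [-0.35, 1.97], [-1.29, 1.29], [0.11, 2.56], [-1.05, 4.19], [0.11, 1.86], [-2.63, 2.63]. Speed limits (rad/s): [2.22, 2.22, 3.01, 3.01, 3.14, 3.14, 3.14].

## Interface

Orientations are given as a 3x3 rotation matrix whose columns are the frame's x, y, z axes.
In Python, from bench import * gives the robot as it stands. The module is installed in compiled form; this text tells all that it offers.
- The arm moves only by the tool step_arm, never from a script. Its argument "rows" is a list that holds one entry, the list of rows, each a list of 4 numbers: the shift along the world's x, y, z in m, then the turn about the world's z in degrees. In form: [[[x, y, z, spin], ...]]. A call has 1 to 12 rows; each row shifts and turns the commanded pose from where the row before left it; what a row does not reach is not made up. A row lasts 1/8 s, in which the tool goes at most 62.5 mm and 10.7 degrees, less where a joint would pass 70% of its speed; a pose out of reach is approached as far as the arm can. A call with a gripper value outside its range is refused whole. "grip" is the finger opening in m, from 0 to 0.0854, set as the call begins (left out, the last holds). The fingers move at their own pace and stop on an object; "force" is the grip in N (left out, the last holds). Time passes only in rows, so rows that do not move let the fingers close. It gives the time, the measured TCP pose, the force, the opening and the grip force at its end, in the units of the state.
- get_state(): the state, without advancing time (a new reading comes with each control period).
- capture(name): name is "scene" or "top" or "wrist"; returns a dict with "img" (420x560x3 uint8, red, green, blue), "range_z" (420x560 float32, m along the optical axis (not along the pixel's ray), 0 where there is no reading), "camera_matrix" (3x3 intrinsics, pixels), "view" (4x4, takes a point from world to camera coordinates); the wrist camera has in their place "hand_eye" (4x4, takes a point from camera to tool coordinates, whose origin is the TCP and whose axes are the flange's). Camera axes: x right, y down, z forward; pixel columns grow to the right and rows downward; lengths in m; the calibration is good to about 2 mm. A picture is of the moment at which its call begins: read the wrist's pose just before it.
- hand_in(): hands the job in; it is judged then, once.
The state is a dict: "t": time; "q": joint angles; "qvel": joint speeds; "joint_efforts": joint torques, N m; "tool_pos": TCP position; "ee_rot": TCP orientation; "ft_force": force on the tool from outside, world axes, zero at the start; "moment": the same for the moment, N m; "width": finger opening in m; "finger_force": force on a finger pad.
Only numpy, scipy, OpenCV 4.12 (cv2) and the standard library are available. Lean on these libraries where they do the work, as an engineer would, in place of code of your own. Each camera call takes 0.05 s, during which the arm holds its last target. There are 200 camera calls.

## Working session

There is one attempt and no reset: what is moved stays moved. The work goes in short steps, Python scripts to look and compute and a tool call to move; the robot and the scene stay as the last step left them, time stands still between calls to the robot, and variables do not carry over. Pictures are saved under pics/ and viewed, at most 10 in all, crops included, and the job is handed in when it is done.

Besides the shell and the picture viewer there is one more tool, called after "Emit:" as a command line: name --argument value ..., lists and objects as JSON in quotes. step_arm: Moves the arm, as the interface text tells. Its arguments: {"type":"object","properties":{"rows":{"type":"array"},"grip":{"type":"number"},"force":{"type":"number"}},"required":["rows"]}

```bash
mkdir -p pics; cat > h.py <<'E'
from bench import *
import numpy as np, cv2
def pts(c,pose=None):
    K=c["camera_matrix"]; z=c["range_z"]; v,u=np.mgrid[0:420,0:560]
    P=np.stack([(u-K[0,2])/K[0,0]*z,(v-K[1,2])/K[1,1]*z,z],-1)
    if pose is None: M=np.linalg.inv(c["view"])
    else:
        T=np.eye(4);T[:3,:3]=pose[1];T[:3,3]=pose[0];M=T@c["hand_eye"]
    W=P@M[:3,:3].T+M[:3,3]; W[z==0]=np.nan
    return W
def save(c,n): cv2.imwrite("pics/"+n,c["img"][...,::-1])
E
python3 - <<'E'
from h import *
s=get_state();print({k:np.round(v,3).tolist() for k,v in s.items()})
a=capture("top");b=capture("scene")
cv2.imwrite("pics/a.png",np.hstack([a["img"],b["img"]])[...,::-1][:, :, :])
im=cv2.imread("pics/a.png")
save(a,"top.png");save(b,"scene.png")
W=pts(a);np.save("top.npy",W)
h=W[...,2]
print(np.nanmin(W.reshape(-1,3),0),np.nanmax(W.reshape(-1,3),0))
m=((h>.015)&(h<.13)).astype(np.uint8)
n,l,st,c=cv2.connectedComponentsWithStats(m)
for i in range(1,n):
    if st[i,4]>150:
        p=W[l==i];print(st[i],p.min(0).round(3),p.max(0).round(3))
E
```

```text
{'t': 0.0, 'q': [1.143, 0.6, -0.003, 1.6, 0.002, 0.943, -0.08], 'qvel': [-0.001, -0.0, 0.001, 0.0, -0.001, 0.001, 0.002], 'joint_efforts': [-0.0, -77.644, 1.565, -25.8, 0.012, 0.009, 0.0], 'tool_pos': [0.249, -0.681, 0.404], 'ee_rot': [[0.939, 0.344, -0.001], [0.344, -0.939, 0.001], [-0.0, -0.002, -1.0]], 'ft_force': [-0.444, -0.484, -0.829], 'moment': [-0.023, -0.03, -0.024], 'finger_force': 0.0, 'width': 0.085}
[-0.27870551 -1.42935482 -0.90938561] [1.20059517 0.75000735 0.91756259]
[   0    2  372  418 9619] [-0.053 -0.432  0.015] [1.201 0.656 0.13 ]
[ 264   83   49   63 1549] [ 0.76  -0.246  0.015] [ 0.928 -0.1    0.13 ]
[ 225   84   34   40 1008] [ 0.838 -0.078  0.016] [0.939 0.022 0.121]
[201 114  20  22 245] [0.799 0.046 0.016] [0.846 0.097 0.13 ]
[ 207  147   85   90 3884] [ 0.469 -0.178  0.015] [0.758 0.086 0.105]
[522 150  38  59 494] [ 0.543 -1.034  0.015] [ 0.698 -0.905  0.129]
[ 312  167  120   82 1347] [ 0.42  -0.581  0.015] [ 0.659 -0.246  0.13 ]
[ 524  178   36   84 1431] [ 0.374 -1.032  0.015] [ 0.639 -0.897  0.13 ]
[161 184  16  17 194] [0.587 0.18  0.015] [0.629 0.219 0.095]
[318 222  22  22 260] [ 0.436 -0.317  0.016] [ 0.498 -0.254  0.096]
[431 238  40  21 355] [ 0.387 -0.688  0.017] [ 0.438 -0.608  0.13 ]
[381 246  31  39 487] [ 0.312 -0.533  0.015] [ 0.427 -0.444  0.068]
[306 260  32  32 457] [ 0.295 -0.309  0.015] [ 0.387 -0.216  0.077]
[200 357  69  31 736] [ 0.021 -0.099  0.015] [0.108 0.101 0.129]
```

View pics/top.png

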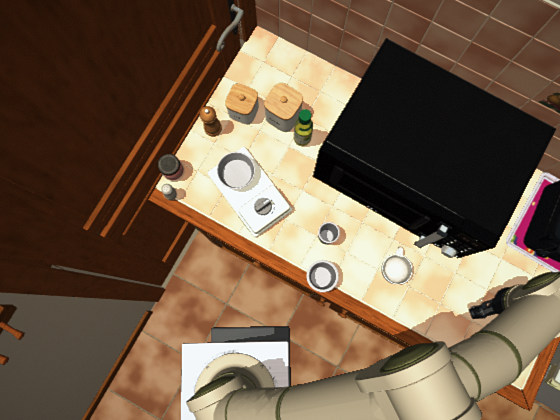

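View pics/scene.png

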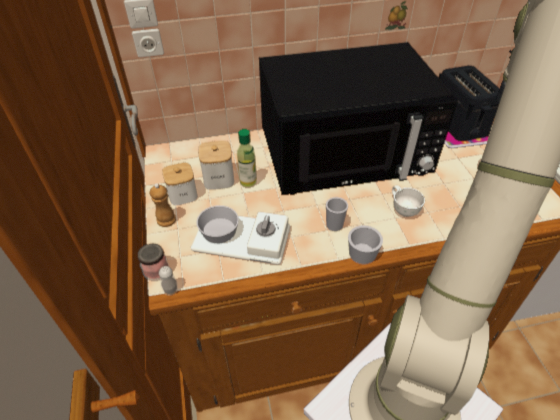

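The top view shows the processor at about (250,192), with the main bowl at (237,170) and the dial at (264,206). The small bowl is at (329,233), the middle bowl at (322,276), the mug at (397,268), the jar at (171,166) and the shaker at (168,191). The scene view shows the same layout.

```bash
cat >> h.py <<'E'
def circ(p):
    A=np.c_[2*p[:,:2],np.ones(len(p))]; 
    for _ in range(4):
        s=np.linalg.lstsq(A,(p[:,:2]**2).sum(1),rcond=None)[0]; r=np.sqrt(s[2]+s[0]**2+s[1]**2)
        e=abs(np.hypot(*(p[:,:2]-s[:2]).T)-r); k=e<max(.003,np.median(e)*2); p=p[k];A=A[k]
    return s[:2].round(4),r.round(4),len(p)
def ringtop(W,c,R,zlo,zhi):
    p=W[(np.hypot(W[...,0]-c[0],W[...,1]-c[1])<R)&(W[...,2]>zlo)&(W[...,2]<zhi)]
    return p
E
python3 - <<'E'
from h import *
W=np.load("top.npy")
for n,(u,v),R,lo,hi,mr in [("mid",(322,276),.07,.06,.08,.044),("small",(329,233),.06,.08,.1,.03),("main",(237,170),.08,.064,.08,.058),("mug",(397,268),.08,.05,.07,.04)]:
    c=W[v,u];p=ringtop(W,c,R,lo,hi);print(n,c.round(3),len(p),circ(p),p[:,2].mean())
dk=W[150:236,207:292].reshape(-1,3)
b=dk[(dk[:,2]>.08)&(dk[:,2]<.11)];print("bar",len(b),b.mean(0),cv2.minAreaRect((b[:,:2]*1000).astype(np.float32)))
b=dk[(dk[:,2]>.058)&(dk[:,2]<.066)];print("deck",len(b),cv2.minAreaRect((b[:,:2]*1000).astype(np.float32)))
b=dk[(dk[:,2]>.012)&(dk[:,2]<.105)];print("all",len(b),cv2.minAreaRect((b[:,:2]*1000).astype(np.float32)))
E
```

```text
mid [ 0.343 -0.269  0.01 ] 276 (array([ 0.3407, -0.263 ]), np.float64(0.0433), 258) 0.06859247478921984
small [ 0.476 -0.295  0.007] 121 (array([ 0.467 , -0.2847]), np.float64(0.0293), 117) 0.08901906873496218
main [ 0.677 -0.01   0.035] 203 (array([ 0.6676, -0.0081]), np.float64(0.0569), 182) 0.07053455795589371
mug [ 0.363 -0.501  0.011] 175 (array([ 0.358 , -0.4884]), np.float64(0.044), 116) 0.05813214616196884
bar 94 [ 0.55622941 -0.08723772  0.09453749] ((622.9445190429688, -34.32698059082031), (204.19293212890625, 49.31230545043945), 38.566097259521484)
deck 886 ((611.49072265625, -46.501853942871094), (249.42835998535156, 134.34271240234375), 36.26802444458008)
all 3878 ((577.870849609375, -30.762527465820312), (302.18634033203125, 218.0319061279297), 35.69734191894531)
```

Emit:
step_arm --rows '[[[0.0153,0.054,0,0],[0.0153,0.054,0,0],[0.0153,0.054,0,0],[0.0153,0.054,0,0],[0.0153,0.054,0,0],[0.0153,0.054,0,0],[0.015,0.053,0,0],[0,0,0,0],[0,0,0,0]]]' --grip 0.04 --force 50

```text
t: 1.23
tool_pos: [0.356, -0.3042, 0.4048]
ee_rot: [[0.939, 0.344, 0.0], [0.344, -0.939, -0.0], [-0.0, 0.0, -1.0]]
ft_force: [-0.2, -0.2, 0.6]
width: 0.0399
finger_force: 0.0
```

```bash
python3 - <<'E'
from h import *
s=get_state();c=capture("wrist");print(s["q"],s["tool_pos"],s["width"]);save(c,"w1.png");print(c["hand_eye"].round(3))
W=pts(c,(np.array(s["tool_pos"]),np.array(s["ee_rot"])))
for n,g,R,lo,hi in [("mid",(.341,-.263),.07,.064,.075),("small",(.467,-.285),.06,.083,.095)]:
    p=ringtop(W,g,R,lo,hi);print(n,len(p),circ(p) if len(p)>20 else 0, p[:,2].mean(), p.min(0),p.max(0))
E
```

```text
[ 0.62474431  0.29508607 -0.04965925  2.16795813  0.02358346  0.67874954
 -0.66069705] [ 0.35595382 -0.30416424  0.40475564] 0.039918720193275525
[[-0.001 -0.965 -0.263  0.067]
 [ 1.    -0.001  0.001  0.   ]
 [-0.001 -0.263  0.965  0.032]
 [ 0.     0.     0.     1.   ]]
mid 2811 (array([ 0.3419, -0.266 ]), np.float64(0.0435), 2652) 0.0665302997520994 [ 0.29377203 -0.31311838  0.06401042] [ 0.38883179 -0.21853573  0.06916109]
small 2024 (array([ 0.4673, -0.2875]), np.float64(0.0294), 2018) 0.08746700564050958 [ 0.43574182 -0.31964483  0.0830057 ] [ 0.49960695 -0.25525754  0.09045473]
```

View pics/w1.png

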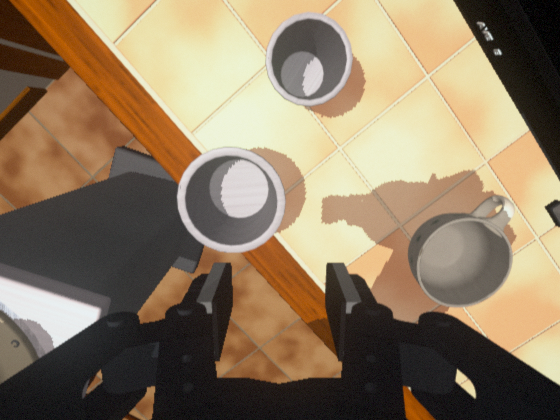

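The wrist view shows the middle bowl at (231,199), the small bowl at (309,59) and the mug at (460,260). The fingers line up with the right-hand side of the middle bowl's wall. I'll descend and pinch it.

Emit:
step_arm --rows '[[[0.001,-0.003,-0.04,0],[0,0,-0.05,0],[0,0,-0.05,0],[0,0,-0.03,0],[0,0,-0.016,0],[0,0,0,0]]]'

```text
t: 2.02
tool_pos: [0.3563, -0.3079, 0.2173]
ee_rot: [[0.94, 0.342, -0.002], [0.342, -0.94, 0.001], [-0.002, -0.002, -1.0]]
ft_force: [-0.0, 0.3, 0.5]
width: 0.0397
finger_force: 0.0
```

Emit:
step_arm --rows '[[[0,0,0,0],[0,0,0,0],[0,0,0,0],[0,0,0,0],[0,0,0,0],[0,0,0,0]]]' --grip 0.0 --force 50

```text
t: 2.78
tool_pos: [0.3564, -0.307, 0.22]
ee_rot: [[0.939, 0.344, 0.0], [0.344, -0.939, -0.001], [-0.0, 0.001, -1.0]]
ft_force: [-2.6, -0.8, 9.9]
width: 0.0088
finger_force: 48.0
```

Emit:
step_arm --rows '[[[0,0,0.02,0],[0,0,0.04,0],[0,0,0.04,0],[0,0,0.04,0],[0,0,0.03,0],[0,0,0,0],[0,0,0,0]]]'

```text
t: 3.65
tool_pos: [0.3565, -0.3066, 0.3885]
ee_rot: [[0.939, 0.344, 0.0], [0.344, -0.939, -0.0], [0.0, 0.0, -1.0]]
ft_force: [0.1, 0.6, -1.1]
width: 0.0067
finger_force: 49.8
```

```bash
cat > m.py <<'E'
from h import *
import sys
def look(n,rings,sv=True):
    s=get_state();c=capture("wrist")
    if sv: save(c,n)
    T=np.array(s["tool_pos"]);R=np.array(s["ee_rot"]);W=pts(c,(T,R))
    print("tcp",T.round(4))
    for nm,g,Rr,lo,hi in rings:
        p=ringtop(W,g,Rr,lo,hi)
        if len(p)<30: print(nm,len(p));continue
        # plane fit of the ring's top
        A=np.c_[p[:,:2]-p[:,:2].mean(0),np.ones(len(p))];pl=np.linalg.lstsq(A,p[:,2],rcond=None)[0]
        print(nm,circ(p),"z",p[:,2].mean().round(4),p[:,2].max().round(4),"slope",pl[:2].round(3))
    return s,c,W
E
python3 - <<'E'
from m import *
T=get_state()["tool_pos"]
z=T[2]-.22+.068
look("w2.png",[("mid",(T[0]-.015,T[1]+.041),.06,z-.012,z+.012)])
E
```

```text
tcp [ 0.3565 -0.3066  0.3885]
mid (array([ 0.3449, -0.2675]), np.float64(0.0432), 7185) z 0.2316 0.2485 slope [ 0.021 -0.134]
```

View pics/w2.png

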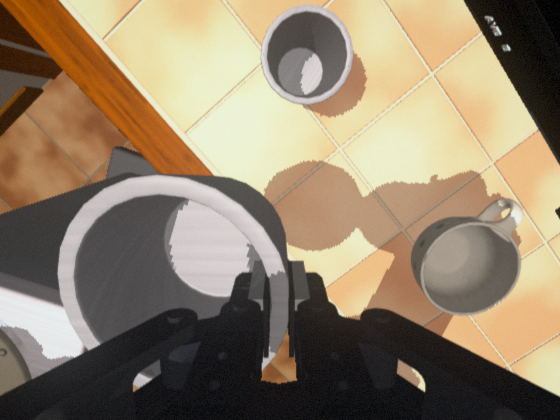

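The bowl is held with about 7.6° of tilt, its free side lower, because the pads lie flat on the tapered wall. I'll move to a spot where the main bowl is in view and measure it.

Emit:
step_arm --rows '[[[0.015,0.02,0,0],[0.025,0.04,0,0],[0.027,0.04,0,0],[0.027,0.04,0,0],[0.027,0.04,0,0],[0.027,0.04,0,0],[0.025,0.04,0,0],[0.016,0.025,0,0],[0.014,0.015,0,0],[0,0,0,0],[0,0,0,0]]]'

```text
t: 5.08
tool_pos: [0.5594, -0.0082, 0.3882]
ee_rot: [[0.94, 0.342, -0.002], [0.342, -0.94, -0.001], [-0.002, 0.0, -1.0]]
ft_force: [-0.2, -0.2, -1.2]
width: 0.0068
finger_force: 49.7
```

```bash
python3 - <<'E'
from m import *
s,c,W=look("w3.png",[("main",(.668,-.009),.08,.066,.076)])
b=W[(W[...,2]>.088)&(W[...,2]<.1)&(np.hypot(W[...,0]-.555,W[...,1]+.089)<.05)]
print(len(b)); 
if len(b)>20: print(b.mean(0),cv2.minAreaRect((b[:,:2]*1000).astype(np.float32)))
E
```

```text
tcp [ 0.5594 -0.0082  0.3882]
main (array([ 0.6683, -0.0103]), np.float64(0.0569), 2827) z 0.0693 0.0725 slope [-0.002  0.001]
1183
[ 0.5558143  -0.09034025  0.09402446] ((555.1842651367188, -91.20101165771484), (14.023527145385742, 50.09026336669922), 34.84757614135742)
```

View pics/w3.png

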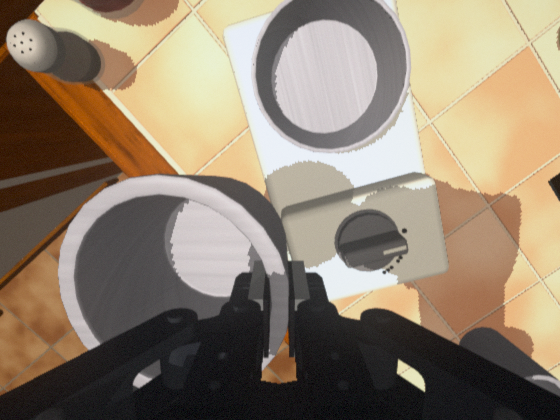

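The view shows the main bowl at (330,75), the dial at (368,240) with its pointer towards (395,250), and the shaker well clear. I'll move over the main bowl and lower towards contact.

Emit:
step_arm --rows '[[[0.025,-0.008,0,0],[0.035,-0.012,0,0],[0.035,-0.012,0,0],[0.0275,-0.0083,0,0],[0,0,-0.03,0],[0,0,-0.04,0],[0,0,-0.03,0],[0,0,-0.018,0],[0,0,-0.005,0],[0,0,0,0],[0,0,0,0]]]'

```text
t: 6.5
tool_pos: [0.6828, -0.0472, 0.2669]
ee_rot: [[0.939, 0.344, 0.002], [0.344, -0.939, -0.0], [0.002, 0.001, -1.0]]
ft_force: [-0.2, -1.3, -1.6]
width: 0.0071
finger_force: 49.8
```

Emit:
step_arm --rows '[[[0,0,-0.002,0],[0,0,-0.002,0],[0,0,-0.002,0],[0,0,-0.002,0],[0,0,0,0]]]' --force 25

```text
t: 7.12
tool_pos: [0.6827, -0.0475, 0.258]
ee_rot: [[0.939, 0.343, 0.001], [0.343, -0.939, -0.0], [0.001, 0.001, -1.0]]
ft_force: [-0.1, -1.6, 4.8]
width: 0.007
finger_force: 52.2
```

Emit:
step_arm --rows '[[[0,0,-0.001,0],[0,0,-0.001,0],[0,0,-0.001,0],[0,0,-0.001,0],[0,0,0,0]]]'

```text
t: 7.75
tool_pos: [0.6832, -0.0489, 0.2558]
ee_rot: [[0.94, 0.342, 0.003], [0.342, -0.94, -0.002], [0.002, 0.003, -1.0]]
ft_force: [-1.0, -6.4, 16.6]
width: 0.0069
finger_force: 64.3
```

Emit:
step_arm --rows '[[[0,0,0,0],[0,0,0,0],[0,0,0,0]]]' --grip 0.0 --force 20

```text
t: 8.12
tool_pos: [0.6832, -0.0488, 0.2559]
ee_rot: [[0.94, 0.342, 0.003], [0.342, -0.94, -0.002], [0.003, 0.003, -1.0]]
ft_force: [-0.9, -7.0, 15.7]
width: 0.0073
finger_force: 63.9
```

Emit:
step_arm --rows '[[[0,0,-0.001,0],[0,0,-0.001,0],[0,0,0,0]]]' --grip 0.008

```text
t: 8.5
tool_pos: [0.6836, -0.0498, 0.2542]
ee_rot: [[0.94, 0.341, 0.005], [0.341, -0.94, -0.003], [0.003, 0.004, -1.0]]
ft_force: [-0.7, -8.5, 16.8]
width: 0.0084
finger_force: 42.6
```

Emit:
step_arm --rows '[[[0,0,-0.001,0],[0,0,-0.001,0],[0,0,0,0]]]' --grip 0.009

```text
t: 8.88
tool_pos: [0.6836, -0.0494, 0.2517]
ee_rot: [[0.94, 0.342, 0.004], [0.342, -0.94, -0.002], [0.003, 0.004, -1.0]]
ft_force: [-0.0, -7.3, 13.8]
width: 0.0092
finger_force: 30.2
```

Settling gently. Continuing.

Emit:
step_arm --rows '[[[0,0,-0.001,0],[0,0,-0.001,0],[0,0,0,0]]]' --grip 0.01

```text
t: 9.25
tool_pos: [0.6832, -0.0487, 0.249]
ee_rot: [[0.94, 0.342, 0.003], [0.342, -0.94, -0.002], [0.002, 0.003, -1.0]]
ft_force: [0.1, -5.2, 9.6]
width: 0.01
finger_force: 20.7
```

```bash
python3 - <<'E'
from m import *
T=get_state()["tool_pos"]
look("w4.png",[("mid",(.667,-.008),.06,.085,.118)])
E
```

```text
tcp [ 0.6832 -0.0487  0.249 ]
mid (array([ 0.673 , -0.0113]), np.float64(0.0423), 10239) z 0.0962 0.118 slope [ 0.022 -0.073]
```

Emit:
step_arm --rows '[[[0,0,-0.001,0],[0,0,-0.001,0],[0,0,0,0]]]' --grip 0.011

```text
t: 9.68
tool_pos: [0.6833, -0.0481, 0.2469]
ee_rot: [[0.939, 0.343, 0.003], [0.343, -0.939, -0.001], [0.003, 0.002, -1.0]]
ft_force: [0.7, -3.9, 8.6]
width: 0.0108
finger_force: 7.8
```

Emit:
step_arm --rows '[[[0,0,-0.001,0],[0,0,-0.001,0],[0,0,0,0]]]' --grip 0.012

```text
t: 10.05
tool_pos: [0.6826, -0.0472, 0.2436]
ee_rot: [[0.939, 0.344, 0.0], [0.344, -0.939, -0.0], [0.0, 0.0, -1.0]]
ft_force: [1.8, -1.2, 1.7]
width: 0.0119
finger_force: 2.5
```

```bash
python3 - <<'E'
from m import *
look("w5.png",[("mid",(.667,-.008),.06,.085,.118)])
E
```

```text
tcp [ 0.6826 -0.0472  0.2436]
mid (array([ 0.6725, -0.0096]), np.float64(0.0419), 10856) z 0.0969 0.118 slope [ 0.022 -0.079]
```

Emit:
step_arm --rows '[[[0,0,0,0],[0,0,0,0]]]' --grip 0.015

```text
t: 10.35
tool_pos: [0.6821, -0.0467, 0.2432]
ee_rot: [[0.939, 0.344, -0.001], [0.344, -0.939, 0.0], [-0.001, -0.001, -1.0]]
ft_force: [0.6, 0.0, -0.8]
width: 0.0146
finger_force: 0.0
```

Emit:
step_arm --rows '[[[0,0,0,0],[0,0,0,0],[0,0,0,0],[0,0,0.03,0],[0,0,0.04,0],[0,0,0.05,0],[-0.025,0.01,0.04,0],[-0.05,0,0,0],[-0.04,0,0,0],[0,0,0,0],[0,0,0,0]]]' --grip 0.032

```text
t: 11.72
tool_pos: [0.568, -0.037, 0.404]
ee_rot: [[0.939, 0.344, 0.001], [0.344, -0.939, 0.0], [0.001, 0.0, -1.0]]
ft_force: [0.1, -0.1, 0.5]
width: 0.032
finger_force: 0.0
```

```bash
python3 - <<'E'
from m import *
look("w6.png",[("mid",(.668,-.01),.054,.09,.105),("main",(.668,-.010),.08,.066,.076)])
E
```

```text
tcp [ 0.568 -0.037  0.404]
mid (array([ 0.6687, -0.0091]), np.float64(0.0427), 4245) z 0.0953 0.0983 slope [-0.005 -0.002]
main (array([ 0.6684, -0.0105]), np.float64(0.0568), 2242) z 0.0699 0.076 slope [0.008 0.003]
```

View pics/w6.png

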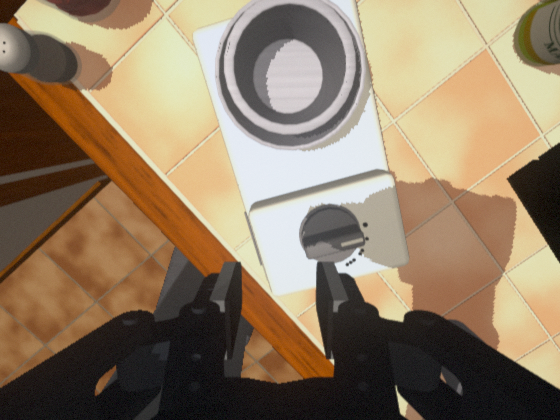

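The middle bowl sits level and centred in the main bowl, rims at (290,72), with its rim at 97 mm. Next is the small bowl.

Emit:
step_arm --rows '[[[-0.014,-0.035,0,0],[-0.017,-0.042,0,0],[-0.017,-0.042,0,0],[-0.017,-0.042,0,0],[-0.017,-0.042,0,0],[-0.012,-0.03,0,0],[-0.0067,-0.0175,0,0],[0,0,0,0],[0,0,0,0]]]' --grip 0.085

```text
t: 12.9
tool_pos: [0.4676, -0.2865, 0.4035]
ee_rot: [[0.939, 0.345, 0.0], [0.345, -0.939, 0.001], [0.0, -0.001, -1.0]]
ft_force: [-0.9, 0.3, 1.6]
width: 0.085
finger_force: 0.0
```

```bash
python3 - <<'E'
from m import *
look("w7.png",[("small",(.467,-.287),.05,.083,.095)])
E
```

```text
tcp [ 0.4676 -0.2865  0.4035]
small (array([ 0.4684, -0.2873]), np.float64(0.0294), 1473) z 0.0873 0.09 slope [0.009 0.005]
```

Emit:
step_arm --rows '[[[0.0008,-0.0005,-0.04,0],[0,0,-0.05,0],[0,0,-0.05,0],[0,0,-0.022,0],[0,0,-0.0095,0],[0,0,0,0],[0,0,0,0]]]'

```text
t: 13.82
tool_pos: [0.468, -0.2881, 0.2332]
ee_rot: [[0.939, 0.344, 0.002], [0.344, -0.939, -0.001], [0.001, 0.001, -1.0]]
ft_force: [0.5, 0.4, 0.3]
width: 0.0853
finger_force: 0.0
```

Emit:
step_arm --rows '[[[0,0,0,0],[0,0,0,0],[0,0,0,0],[0,0,0,0],[0,0,0,0]]]' --grip 0.0 --force 25

```text
t: 14.45
tool_pos: [0.4678, -0.2881, 0.2335]
ee_rot: [[0.939, 0.344, 0.002], [0.344, -0.939, -0.001], [0.001, 0.001, -1.0]]
ft_force: [-0.9, 0.9, 10.2]
width: 0.0643
finger_force: 25.0
```

Emit:
step_arm --rows '[[[0,0,0.015,0],[0,0,0.03,0],[0,0,0.04,0],[0,0,0.04,0],[0,0,0.035,0],[0,0,0,0],[0,0,0,0]]]'

```text
t: 15.32
tool_pos: [0.4671, -0.288, 0.3923]
ee_rot: [[0.939, 0.344, -0.0], [0.344, -0.939, -0.0], [-0.0, 0.0, -1.0]]
ft_force: [-0.5, 0.7, -1.8]
width: 0.0641
finger_force: 28.1
```

```bash
python3 - <<'E'
from m import *
T=get_state()["tool_pos"]
z=T[2]-.232+.089
look("w8.png",[("small",T[:2],.045,z-.012,z+.006)])
E
```

```text
tcp [ 0.4671 -0.288   0.3923]
small (array([ 0.4689, -0.2878]), np.float64(0.0292), 8483) z 0.2453 0.2553 slope [0.045 0.025]
```

View pics/w8.png

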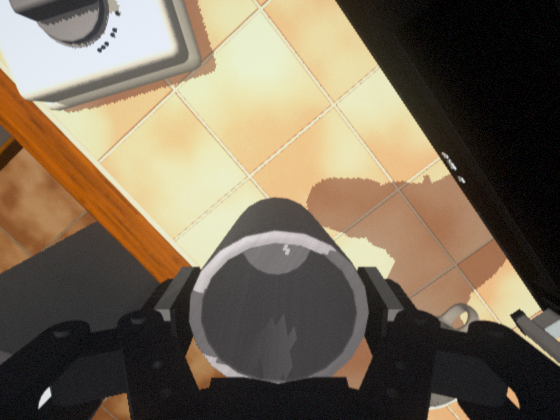

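The small bowl is held across its rim at (280,305), with about 3° of pitch. I'll carry it over the middle bowl.

Emit:
step_arm --rows '[[[0.013,0.018,0,0],[0.025,0.035,0,0],[0.03,0.0415,0,0],[0.03,0.0415,0,0],[0.03,0.0415,0,0],[0.03,0.0415,0,0],[0.025,0.035,0,0],[0.0125,0.0165,0,0],[0.0055,0.0075,0,0],[0,0,0,0],[0,0,0,0],[0,0,0,0]]]'

```text
t: 16.88
tool_pos: [0.6681, -0.0115, 0.3924]
ee_rot: [[0.94, 0.342, -0.0], [0.342, -0.94, -0.0], [-0.0, 0.0, -1.0]]
ft_force: [-0.1, -0.7, -0.9]
width: 0.064
finger_force: 28.1
```

Emit:
step_arm --rows '[[[0,0,-0.03,0],[0,0,-0.035,0],[0,0,-0.03,0],[0,0,-0.015,0],[0,0,-0.005,0],[0,0,0,0],[0,0,0,0]]]'

```text
t: 17.75
tool_pos: [0.6689, -0.0102, 0.2783]
ee_rot: [[0.939, 0.344, 0.002], [0.344, -0.939, 0.0], [0.002, 0.001, -1.0]]
ft_force: [-1.5, 0.1, -0.5]
width: 0.0643
finger_force: 28.1
```

Emit:
step_arm --rows '[[[0,0,-0.002,0],[0,0,-0.002,0],[0,0,-0.002,0],[0,0,0,0]]]'

```text
t: 18.25
tool_pos: [0.6685, -0.0101, 0.2709]
ee_rot: [[0.939, 0.344, -0.0], [0.344, -0.939, -0.0], [-0.0, -0.0, -1.0]]
ft_force: [-0.9, -0.4, -0.7]
width: 0.0639
finger_force: 28.1
```

Emit:
step_arm --rows '[[[0,0,-0.0015,0],[0,0,-0.0015,0],[0,0,-0.001,0],[0,0,0,0]]]'

```text
t: 18.75
tool_pos: [0.6688, -0.01, 0.2678]
ee_rot: [[0.939, 0.344, 0.001], [0.344, -0.939, 0.0], [0.001, 0.0, -1.0]]
ft_force: [-1.6, 1.1, 4.6]
width: 0.0643
finger_force: 28.4
```

Contact at the expected height (0.2675). I'll press slightly more, then release gradually.

Emit:
step_arm --rows '[[[0,0,-0.001,0],[0,0,-0.001,0],[0,0,0,0]]]'

```text
t: 19.12
tool_pos: [0.6691, -0.0097, 0.2676]
ee_rot: [[0.939, 0.344, 0.003], [0.344, -0.939, 0.001], [0.003, 0.001, -1.0]]
ft_force: [-3.9, 1.6, 20.1]
width: 0.0638
finger_force: 29.2
```

Emit:
step_arm --rows '[[[0,0,0,0],[0,0,0,0],[0,0,0,0]]]' --grip 0.067

```text
t: 19.5
tool_pos: [0.6685, -0.0101, 0.2648]
ee_rot: [[0.939, 0.344, -0.001], [0.344, -0.939, -0.0], [-0.001, -0.0, -1.0]]
ft_force: [-0.2, 0.0, 0.7]
width: 0.0666
finger_force: 0.4
```

Emit:
step_arm --rows '[[[0,0,0,0],[0,0,0,0],[0,0,0,0],[0,0,0.02,0],[0,0,0.04,0],[0,0,0.05,0],[0,0,0.03,0]]]' --grip 0.08

```text
t: 20.38
tool_pos: [0.6687, -0.0102, 0.4095]
ee_rot: [[0.939, 0.344, 0.004], [0.344, -0.939, 0.0], [0.004, 0.001, -1.0]]
ft_force: [0.9, -0.2, -0.1]
width: 0.08
finger_force: 0.0
```

Emit:
step_arm --rows '[[[-0.0137,-0.009,0,9.6],[-0.01,-0.008,0,9.6],[-0.01,-0.008,0,9.6],[-0.01,-0.007,0,9.6],[-0.01,-0.007,0,9.6],[-0.01,-0.007,0,9.6],[-0.01,-0.007,0,9.6],[-0.01,-0.007,0,9.6],[-0.01,-0.007,0,9.6],[-0.01,-0.007,0,9.6],[-0.01,-0.007,0,9.5],[0,0,0,0]]]' --grip 0.045

```text
t: 21.88
tool_pos: [0.5543, -0.092, 0.4063]
ee_rot: [[-0.58, 0.815, 0.001], [0.815, 0.58, -0.001], [-0.001, -0.0, -1.0]]
ft_force: [-0.4, -0.3, -0.3]
width: 0.0452
finger_force: 0.0
```

```bash
python3 - <<'E'
from m import *
s,c,W=look("w9.png",[("small",(.668,-.01),.045,.115,.13),("mid",(.668,-.01),.054,.09,.105)])
print(s["q"].round(2),np.degrees(np.arctan2(s["ee_rot"][1][1],s["ee_rot"][0][1])))
b=W[(W[...,2]>.088)&(W[...,2]<.1)&(np.hypot(W[...,0]-.555,W[...,1]+.091)<.045)]
print(len(b)); 
if len(b)>20: print(b.mean(0),cv2.minAreaRect((b[:,:2]*1000).astype(np.float32)))
t=capture("top");W=pts(t)
p=ringtop(W,(.668,-.01),.05,.115,.13);print(len(p),p[:,2].mean() if len(p) else 0, circ(p) if len(p)>20 else 0)
E
```

```text
tcp [ 0.5543 -0.092   0.4063]
small (array([ 0.6662, -0.0094]), np.float64(0.0294), 2324) z 0.1207 0.1242 slope [-0.01  -0.001]
mid (array([ 0.6634, -0.0093]), np.float64(0.038), 4067) z 0.0964 0.105 slope [0.015 0.001]
[ 0.49  0.46 -0.59  1.95  0.34  0.83  0.32] 35.44828816754485
1043
[ 0.55312748 -0.0901092   0.09454655] ((553.621337890625, -91.04866027832031), (13.762284278869629, 49.003597259521484), 35.75543975830078)
40 0.12359062347986634 (array([ 0.6656, -0.0045]), np.float64(0.0271), 37)
```

View pics/w9.png

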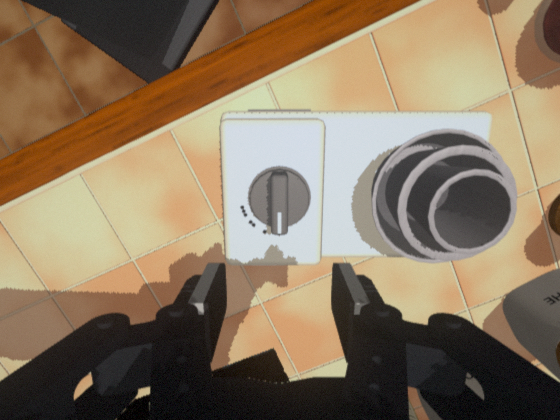

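The bowls are nested and upright at (455,200), and the dial is at rest at (279,198) with its pointer down in the image. I'll descend and grip the dial bar.

Emit:
step_arm --rows '[[[0,0.001,-0.04,0],[0,0,-0.05,0],[0,0,-0.04,0],[0,0,-0.018,0],[0,0,-0.008,0],[0,0,0,0],[0,0,0,0]]]'

```text
t: 22.85
tool_pos: [0.5553, -0.0902, 0.2504]
ee_rot: [[-0.582, 0.813, 0.002], [0.813, 0.582, -0.0], [-0.001, 0.001, -1.0]]
ft_force: [-0.6, 0.8, -0.5]
width: 0.0451
finger_force: 0.0
```

Emit:
step_arm --rows '[[[0,0,0,0],[0,0,0,0],[0,0,0,0],[0,0,0,0],[0,0,0,0]]]' --grip 0.0 --force 60

```text
t: 23.48
tool_pos: [0.5542, -0.0908, 0.25]
ee_rot: [[-0.581, 0.814, -0.001], [0.814, 0.581, -0.002], [-0.001, -0.002, -1.0]]
ft_force: [-4.3, -1.3, 10.4]
width: 0.0132
finger_force: 58.9
```

Emit:
step_arm --rows '[[[0,0,0,-5],[0,0,0,-6],[0,0,0,-6],[0,0,0,-6],[0,0,0,-6],[0,0,0,-6],[0,0,0,-6],[0,0,0,-6],[0,0,0,-6],[0,0,0,-6],[0,0,0,-6],[0,0,0,0]]]'

```text
t: 24.98
tool_pos: [0.5543, -0.0909, 0.25]
ee_rot: [[0.493, 0.87, -0.001], [0.87, -0.493, -0.001], [-0.002, 0.0, -1.0]]
ft_force: [-4.3, -3.5, 8.6]
width: 0.0126
finger_force: 58.8
```

Emit:
step_arm --rows '[[[0,0,0,-2],[0,0,0,-2],[0,0,0,-0.5],[0,0,0,0],[0,0,0,0],[0,0,0,0]]]'

```text
t: 25.72
tool_pos: [0.5543, -0.091, 0.25]
ee_rot: [[0.558, 0.83, -0.001], [0.83, -0.558, -0.001], [-0.001, 0.0, -1.0]]
ft_force: [-3.1, -3.4, 9.1]
width: 0.0128
finger_force: 58.9
```

```bash
python3 - <<'E'
from h import *
s=get_state();print(s["t"],s["moment"],s["ft_force"],np.degrees(np.arctan2(s["ee_rot"][1][1],s["ee_rot"][0][1])),s["tool_pos"])
c=capture("wrist");save(c,"w10.png");W=pts(c,(np.array(s["tool_pos"]),np.array(s["ee_rot"])))
b=W[(W[...,2]>.086)&(W[...,2]<.102)&(np.hypot(W[...,0]-.554,W[...,1]+.091)<.04)];print(len(b),len(b) and b.mean(0))
E
```

```text
25.725 [-0.70262581  0.68278411  0.13509777] [-3.13173752 -3.44522824  9.0978769 ] -33.942660880826324 [ 0.55429359 -0.09103363  0.25000634]
5467 [ 0.55681981 -0.08787779  0.09451569]
```

View pics/w10.png

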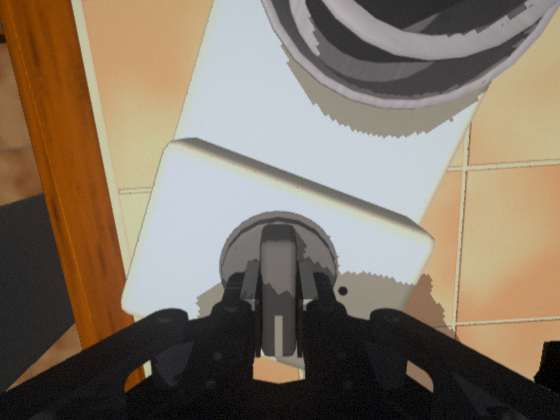

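The bar at (278,290) is between the pads and turned 69.5° (1.21 rad), and the moment of 0.135 N m matches the third position. I'll hold it there.

Emit:
step_arm --rows '[[[0,0,0,0],[0,0,0,0],[0,0,0,0],[0,0,0,0],[0,0,0,0],[0,0,0,0],[0,0,0,0],[0,0,0,0],[0,0,0,0],[0,0,0,0],[0,0,0,0],[0,0,0,0]]]'

```text
t: 27.28
tool_pos: [0.5543, -0.091, 0.25]
ee_rot: [[0.558, 0.83, -0.001], [0.83, -0.558, -0.001], [-0.001, 0.0, -1.0]]
ft_force: [-4.0, -2.2, 8.5]
width: 0.0129
finger_force: 58.9
```

Emit:
step_arm --rows '[[[0,0,0,0],[0,0,0,0],[0,0,0,0],[0,0,0,0],[0,0,0,0],[0,0,0,0],[0,0,0,0],[0,0,0,0],[0,0,0,0],[0,0,0,0],[0,0,0,0],[0,0,0,0]]]'

```text
t: 28.78
tool_pos: [0.5543, -0.091, 0.25]
ee_rot: [[0.558, 0.83, -0.001], [0.83, -0.558, -0.001], [-0.001, 0.0, -1.0]]
ft_force: [-3.8, -3.4, 8.7]
width: 0.0128
finger_force: 58.9
```

Emit:
step_arm --rows '[[[0,0,0,0],[0,0,0,0],[0,0,0,0],[0,0,0,0],[0,0,0,0],[0,0,0,0],[0,0,0,0],[0,0,0,0],[0,0,0,0],[0,0,0,0],[0,0,0,0],[0,0,0,0]]]'

```text
t: 30.28
tool_pos: [0.5543, -0.091, 0.25]
ee_rot: [[0.558, 0.83, -0.001], [0.83, -0.558, -0.001], [-0.001, 0.0, -1.0]]
ft_force: [-3.3, -3.2, 9.0]
width: 0.0127
finger_force: 58.9
```

```bash
python3 - <<'E'
from h import *
s=get_state();print(s["t"],s["moment"],s["width"])
W=pts(capture("top"));p=ringtop(W,(.668,-.01),.05,.115,.13);print(len(p),p[:,2].mean())
print(hand_in())
E
```

```text
30.275 [-0.70811489  0.68159216  0.15816395] 0.012677945687118993
82 0.12264295796575919
the job is handed in; nothing more can be done
None
```

I handed the job in at 30 s with both bowls nested upright and the dial held at the third position for about 4.5 s and still held; the cup, shaker and jam jar were never touched, and no verdict was returned.

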